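# Lift the red-stemmed punch insert out of the tool tray

### The job

We are changing the press over. Lift the punch insert with the red stem straight up out of its pocket in the grey tool tray and stand it upright, without dropping it, in the middle of the grey-topped carrier plate that lies on the job sheets; leave the other two inserts in their pockets.

Things in the scene. Friction and masses are not known exactly. Their poses are not given: they have to be found in the camera images.
- red_stem (a point): the insert to move, about 0.2 kg: a square steel block 40 x 40 mm, 20 mm high, with an upright round red pull stem (16 mm diameter, 40 mm tall) on the middle of its top. Point: on the stem's axis, 18 mm below its top, 42 mm above the block's underside; z up the stem. At the start the block sits in a pocket of the tray, flush with the tray's top (26 mm above the table): only the stem stands out.
- blue_stem (a point): an insert of the same shape with a blue stem, in another pocket; it stays. Point: on the stem's axis, 18 mm below its top, 42 mm above the block's underside; z up the stem. The grey tray is fixed, 220 x 80 x 26 mm, with three pockets in a row along it, 70 mm apart, each 43 x 43 mm and 20 mm deep (1.5 mm play a side; their floor is 6 mm above the table); which insert is in which varies.
- black_stem (a point): an insert of the same shape with a black stem, in the remaining pocket of the tray; it stays. Point: on the stem's axis, 18 mm below its top, 42 mm above the block's underside; z up the stem. 
- carrier_top (a point): the flat carrier plate, brown with a grey foil top, 80 mm (its x) by 260 mm (its y), 10 mm thick; it does not move. The point is the middle of its upper face, 16 mm above the table; z is up.
Mind the look-alikes: they are no part of the job. Leave any orange look-alike of the part that bears red_stem alone.

How it is judged:
By the outcome, as a careful person would: the job done as asked, in the order asked, and still so for the second after the job is handed in, with the robot touching nothing.
It also fails if it takes over 38 s, if anything falls off the work surface, if the arm or the gripper's body presses on something with over 40 N, if the wrist force passes 120 N, or if a joint passes its speed limit or range.

### The arm

A 6-joint arm with a two-finger parallel gripper is mounted at the origin on a cart in front of the work surface, level with it; the furniture and walls round the work are solid. World frame = base frame: x ahead of the robot, y to its left, z up, the work surface at z = 0. Lengths are in mm, angles in rad, forces in N, time in s.
With the tool pointing down it reaches from about 325 to 1000 mm from the base axis. Payload 5.1 kg.
Tool frame: the origin (TCP) lies midway between the tips of the shut fingers; the grasp point (between the pads) lies 19 mm behind it; y points along the fingers, x is the direction in which the jaws open and shut, and the axes are right-handed (so a half turn about y gives the same grasp; the last joint's range is limited). The gripper opens to 85 mm and grips with 20 to 120 N. Pads are 22 mm wide; open, the fingers measure 114 mm over their backs; the gripper's body (76 mm by 85 mm) begins 54 mm behind the grasp point. The pads swing forward as they close: fully open they stand 13 mm farther back than shut.
Start: joints at [-1.389, 0.124, 1.65, -0, 1.367, -0.083], TCP at [170.083, -627.341, 200.322] pointing down, gripper open.
Joint ranges: [-2.61, 2.61], [-1.02, 2.33], [0.03, 2.71], [-1.35, 4.49], [0.32, 2.68], [-2.91, 2.91]. Speed limits (rad/s): [2.57, 2.57, 3.14, 3.14, 3.14, 3.14].

### API

Orientations are given as a unit quaternion [x, y, z, w].
In Python, from cell import manip, cams gives the robot as it stands.
- The arm moves only by the tool step_arm, never from a script. Its argument "moves" is one flat list of numbers, 7 for each row, row after row: the turn, a rotation vector about the world's x, y, z in degrees, then the shift along the world's x, y, z in mm, then the opening, from -1 (shut) to 1 (fully open). In form: [rx, ry, rz, tx, ty, tz, grip, rx, ry, rz, tx, ty, tz, grip, ...]. A call has 1 to 20 rows; each row shifts and turns the commanded pose from where the row before left it; what a row does not reach is not made up. A row lasts 1/8 s, in which the tool goes at most 62.5 mm and 10.7 degrees, less where a joint would pass 70% of its speed; a pose out of reach is approached as far as the arm can. A call is refused whole if a number of a shift passes 62.5 or a number of a turn 10.7, either way. A call with a gripper value outside its range is refused whole. The fingers move at their own pace and stop on an object; "newtons" is the grip in N (left out, the last holds). Time passes only in rows, so rows that do not move let the fingers close. It gives the time, the measured TCP pose, the force and the opening at its end, in the units of the state.
- manip.get_state(): the state, without advancing time (a new reading comes with each control period).
- cams.get_image(name): name is "scene" or "side" or "wrist"; returns a dict with "frame" (400x640x3 uint8, red, green, blue), "fx", "fy", "cx", "cy" (pixels), "pose" (4x4, takes a point from camera to world coordinates). Camera axes: x right, y up, looking along -z (the intrinsics and any distortion apply to the point x, -y, -z); pixel columns grow to the right and rows downward; lengths in mm; the calibration is good to about 2 mm. The wrist camera is an equidistant fisheye: a pixel r from the principal point sees the ray r / f radians off the axis. A picture is of the moment at which its call begins. There is no depth.
- manip.job_done(): hands the job in, once; it reports no verdict.
The state is a dict: "clock": time; "joints": joint angles; "dq": joint speeds; "joint_efforts": joint torques, N m; "tcp_pos": TCP position; "orientation": TCP orientation; "contact_force": force on the tool from outside, world axes, zero at the start; "ft_torque": the same for the moment, N m; "width": opening from 0.0 (shut) to 1.0 (fully open).
Only numpy, scipy, OpenCV 4.12 (cv2) and the standard library are available. Lean on these libraries where they do the work, as an engineer would, in place of code of your own. Each camera call takes 0.05 s, during which the arm holds its last target. There are 200 camera calls.

## Working session

There is one attempt and no reset: what is moved stays moved. The work goes in short steps, Python scripts to look and compute and a tool call to move; the robot and the scene stay as the last step left them, time stands still between calls to the robot, and variables do not carry over. Pictures are saved under pics/ and viewed, about 8 in all and at most 12, crops included, and the job is handed in when it is done.

Besides the shell and the picture viewer there is one more tool, called after ">>>" by a JSON object that holds its "fn" and its "kwargs". step_arm: Moves the arm, as the interface text tells. Its arguments: {"type":"object","properties":{"moves":{"type":"array","items":{"type":"number"}},"newtons":{"type":"number"}},"required":["moves"]}

```bash
mkdir -p pics; cat > h.py <<'E'
import numpy as np, cv2, pickle
from cell import manip, cams
def grab(n,tag):
    d=cams.get_image(n); d={k:(np.array(v) if k in('frame','pose') else v) for k,v in d.items()}
    pickle.dump(d,open(f'pics/{tag}.pkl','wb')); cv2.imwrite(f'pics/{tag}.png',d['frame'][:,:,::-1]); return d
def load(tag): return pickle.load(open(f'pics/{tag}.pkl','rb'))
def ray(d,u,v,fish=False):
    a=(u-d['cx'])/d['fx']; b=(v-d['cy'])/d['fy']
    if fish:
        r=np.hypot(a,b); s=np.sin(r)/max(r,1e-9); c=np.array([a*s,-b*s,-np.cos(r)])
    else: c=np.array([a,-b,-1.])
    c=d['pose'][:3,:3]@c; return d['pose'][:3,3],c/np.linalg.norm(c)
def onz(d,u,v,z,fish=False):
    o,c=ray(d,u,v,fish); return o+c*(z-o[2])/c[2]
def proj(d,p,fish=False):
    q=d['pose'][:3,:3].T@(np.array(p,float)-d['pose'][:3,3]); x,y,z=q[0],-q[1],-q[2]
    if fish:
        r=np.hypot(x,y); t=np.arctan2(r,z); x,y=x/r*t,y/r*t
    else: x,y=x/z,y/z
    return np.array([d['cx']+d['fx']*x,d['cy']+d['fy']*y])
def tri(*rs):
    A=sum(np.eye(3)-np.outer(c,c) for o,c in rs); b=sum((np.eye(3)-np.outer(c,c))@o for o,c in rs)
    p=np.linalg.solve(A,b); return p,[round(float(np.linalg.norm(np.cross(p-o,c))),2) for o,c in rs]
E
python3 - <<'E'
from h import *
f=[]
for n in('scene','side','wrist'):
    d=grab(n,n+'0'); print(n,[k for k in d if k!='frame'],d['fx'],d['fy'],d['cx'],d['cy'],d['pose'].round(3).tolist(),[d[k] for k in d if 'dist' in k])
print(manip.get_state())
E
```

```text
scene ['fx', 'fy', 'cx', 'cy', 'pose'] 401.2003621274071 401.2003621274071 317.9039226190964 204.13288024276278 [[0.61, 0.341, -0.715, -202.746], [-0.792, 0.249, -0.557, -659.719], [-0.012, 0.906, 0.423, 444.064], [0.0, 0.0, 0.0, 1.0]] []
side ['fx', 'fy', 'cx', 'cy', 'pose'] 375.67728847730183 375.67728847730183 315.61396757418527 202.6449769139076 [[-0.993, 0.064, -0.104, 389.055], [-0.121, -0.613, 0.78, 521.135], [-0.014, 0.787, 0.617, 584.238], [0.0, 0.0, 0.0, 1.0]] []
wrist ['fx', 'fy', 'cx', 'cy', 'pose'] 309.70691628693146 309.70691628693146 318.8238117448763 199.0002762501634 [[0.261, 0.914, 0.31, 250.738], [-0.965, 0.248, 0.081, -605.848], [-0.003, -0.32, 0.947, 372.906], [0.0, 0.0, 0.0, 1.0]] []
{'clock': 0.15, 'joints': array([-1.38861966e+00,  1.24376690e-01,  1.65135483e+00, -2.68133751e-06,
        1.36750551e+00, -8.26196030e-02]), 'dq': array([ 0.0011374 , -0.00406149, -0.00407976,  0.00144105, -0.0021441 ,
        0.00040219]), 'joint_efforts': array([ 3.81166938e-04, -4.24227083e+01, -3.66013312e+01, -1.16838505e-04,
        4.62461161e-03, -7.84096329e-06]), 'tcp_pos': array([ 169.97688983, -626.83918965,  199.32484059]), 'orientation': array([-0.5612404 ,  0.43004961, -0.42918629,  0.56201928]), 'contact_force': array([-0.30334962, -0.02003013,  0.67398369]), 'ft_torque': array([-0.04526309,  0.00478907, -0.02624908]), 'width': 0.9997121639097489}
```

View pics/scene0.png

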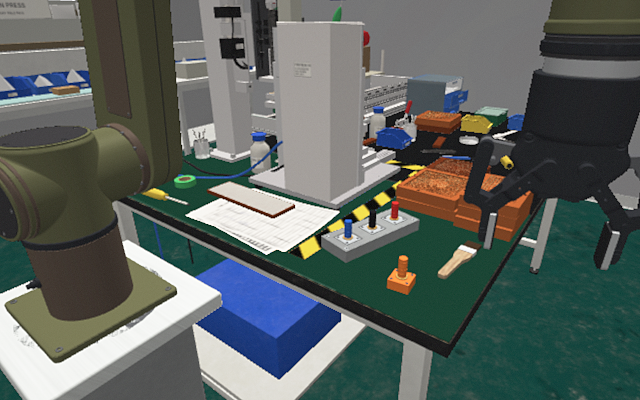

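View pics/side0.png

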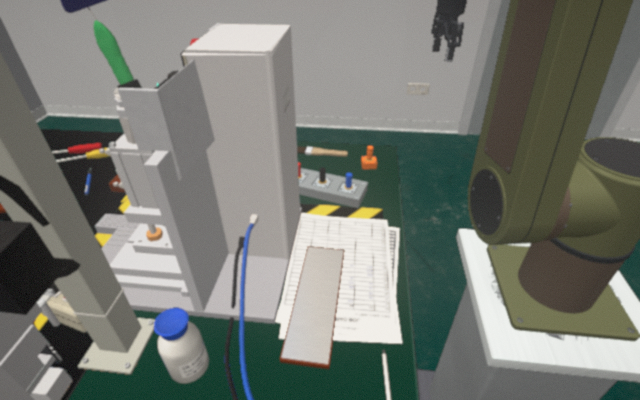

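Scene picture: three upright stems in the grey tray, blue (348,228), black (373,218) and red (395,209). An orange look-alike stands alone at (402,272), and the carrier is at (252,197). Side picture: the carrier is at (313,305), the tray at (330,185), and the red stem at (299,168) is half hidden by the press column. The one meant is the red stem at scene (395,209), because it is red and in the tray. I'll confirm that in a crop.

```bash
python3 - <<'E'
from h import *
s,e=load('scene0')['frame'],load('side0')['frame']
A=cv2.resize(s[185:300,315:430],(400,400),interpolation=cv2.INTER_CUBIC)
B=cv2.resize(e[140:215,285:400],(400,261),interpolation=cv2.INTER_CUBIC)
C=cv2.resize(s[165:235,190:310],(400,233),interpolation=cv2.INTER_CUBIC)
D=cv2.resize(e[235:375,270:360],(231,360),interpolation=cv2.INTER_CUBIC)
im=np.zeros((600,800,3),np.uint8); im[:400,:400]=A; im[:233,400:800]=C[:, :]; im[235:496,400:800]=B[:261]
im=im[:500]
cv2.imwrite('pics/crop1.png',im[:,:,::-1])
for n in('scene0','side0'):
    d=load(n); h=cv2.cvtColor(d['frame'],cv2.COLOR_RGB2HSV)
    x0,x1,y0,y1=(325,425,190,300) if n=='scene0' else (285,400,140,215)
    m={'blue':((105,150,50),(130,255,255)),'red':((172,150,50),(180,255,255)),'red2':((0,150,50),(4,255,255)),'org':((6,150,60),(16,255,255)),'blk':((0,0,0),(180,255,35))}
    for k,(a,b) in m.items():
        M=cv2.inRange(h,a,b); Z=np.zeros_like(M); Z[y0:y1,x0:x1]=M[y0:y1,x0:x1]
        nn,l,st,c=cv2.connectedComponentsWithStats(Z)
        print(n,k,[(st[i].tolist(),c[i].round(1).tolist()) for i in range(1,nn) if st[i,4]>12])
d=load('side0')
for p in((309,247),(344,249),(329,361),(282,358)): print('carrier side',p,onz(d,*p,16).round(1))
d=load('scene0')
for p in((208,191),(229,183),(295,207),(276,215)): print('carrier scene',p,onz(d,*p,16).round(1))
E
```

```text
scene0 blue [([344, 219, 8, 19, 119], [347.6, 227.2])]
scene0 red []
scene0 red2 [([391, 201, 8, 17, 97], [394.5, 208.4])]
scene0 org [([395, 190, 30, 24, 566], [411.3, 199.5]), ([387, 255, 29, 40, 631], [401.1, 277.2])]
scene0 blk [([385, 190, 10, 8, 55], [390.4, 192.7]), ([365, 200, 14, 27, 176], [372.0, 211.6]), ([343, 213, 15, 10, 61], [350.4, 217.4]), ([325, 229, 4, 5, 13], [326.2, 230.8]), ([325, 289, 24, 11, 144], [333.0, 295.6])]
side0 blue [([346, 173, 6, 9, 30], [348.5, 175.5])]
side0 red []
side0 red2 []
side0 org [([361, 145, 16, 24, 248], [368.7, 159.2])]
side0 blk []
carrier side (309, 247) [480.2 -44.3  16. ]
carrier side (344, 249) [405.7 -46.4  16. ]
carrier side (329, 361) [413.9 206.1  16. ]
carrier side (282, 358) [489.4 209.6  16. ]
carrier scene (208, 191) [411.6 199.1  16. ]
carrier scene (229, 183) [485.  197.4  16. ]
carrier scene (295, 207) [474.7 -60.1  16. ]
carrier scene (276, 215) [413.8 -52.4  16. ]
```

View pics/crop1.png

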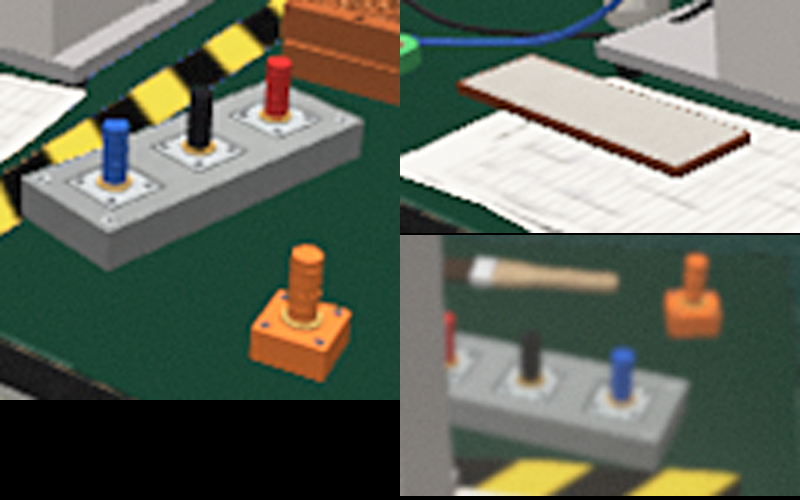

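The crop confirms it: red stem in the tray (right pocket in the scene view), and the orange one is a separate block outside the tray. Next I'll triangulate.

```bash
python3 - <<'E'
from h import *
from scipy.spatial.transform import Rotation as R
s,e=load('scene0'),load('side0')
for n,a,b in(('blue top',(348.6,220.7),(348.8,173.5)),('blue base',(348.1,237.6),(348.6,188.5)),('black top',(373.1,210.9),(322.4,168.7)),('black base',(372.5,228.1),(322.2,182)),('red top',(395.2,202.8),(299.2,163)),('red base',(394.6,219.5),(299,177)),('carr A',(208,191),(329,361)),('carr B',(295,207),(309,247)),('carr C',(276,215),(344,249)),('carr D',(229,183),(282,358))):
    p,r=tri(ray(s,*a),ray(e,*b)); print(n,p.round(1),r)
print('red scene z66,26',onz(s,395.2,202.8,66).round(1),onz(s,394.6,219.5,26).round(1))
# press column / crates at z=0 from scene
print('press base front corner',onz(s,337,207,0).round(1), 'press base left',onz(s,250,182,0).round(1),'crates near', [onz(s,*q,0).round(1) for q in((397,197),(456,232),(500,243))])
print(R.from_quat(manip.get_state()['orientation']).as_matrix().round(3))
E
```

```text
blue top [ 409.4 -261.3   65.7] [0.99, 0.99]
blue base [ 409.5 -259.    23.6] [3.24, 3.24]
black top [ 477.5 -278.2   65.4] [1.8, 1.8]
black base [ 478.1 -278.7   23.7] [1.6, 1.6]
red top [ 540.1 -297.9   66.3] [1.89, 1.89]
red base [ 542.8 -297.8   23. ] [2.5, 2.5]
carr A [414.5 204.2  13.4] [0.65, 0.65]
carr B [482.3 -51.8   9.8] [1.41, 1.41]
carr C [409.2 -51.6  14.8] [4.45, 4.45]
carr D [491.  206.4  11.3] [0.98, 0.98]
red scene z66,26 [ 544.6 -296.9   66. ] [ 542.1 -299.8   26. ]
press base front corner [ 564.  -125.2    0. ] press base left [553.1 184.4   0. ] crates near [array([ 711.4, -219.9,    0. ]), array([ 614.9, -417.9,    0. ]), array([ 623. , -510.9,    0. ])]
[[ 0.262 -0.     0.965]
 [-0.965  0.002  0.262]
 [-0.002 -1.     0.   ]]
```

View pics/wrist0.png

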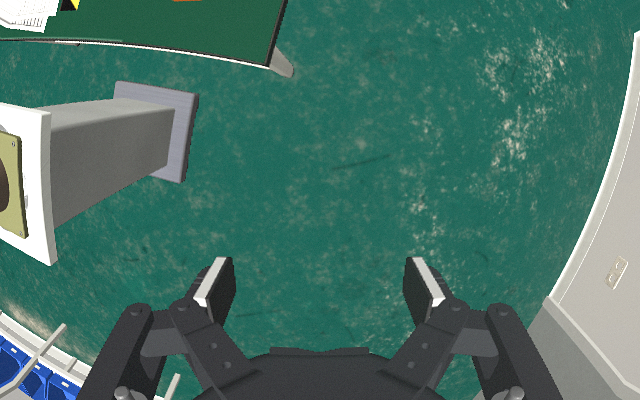

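The wrist view shows only floor and the open fingers; the table corner is at the upper left, and nothing stands near the tool. The red axis is at about (542,-298) and the row runs at about -15.5°. The carrier middle is about (448,77). I'll hover over red with the jaws across the row.

>>> {"fn": "step_arm", "kwargs": {"moves": [0,0,-2.56,31,27.5,-2,1,0,0,-2.56,31,27.5,-2,1,0,0,-2.56,31,27.5,-2,1,0,0,-2.56,31,27.5,-2,1,0,0,-2.56,31,27.5,-2,0.5,0,0,-2.56,31,27.5,-2,0.5,0,0,-2.56,31,27.5,-2,0.5,0,0,-2.56,31,27.5,-2,0.5,0,0,-2.56,31,27.5,-2,0.5,0,0,-2.56,31,27.5,-2,0.5,0,0,-2.56,31,27.5,-2,0.5,0,0,-2.56,31,27.5,-2,0.5,0,0,0,0,0,0,0.5,0,0,0,0,0,0,0.5]}}

```text
clock: 1.9
tcp_pos: [541.6, -297.4, 175.9]
orientation: [-0.428, 0.563, -0.563, 0.428]
contact_force: [0.4, -0.0, -1.1]
width: 0.752
```

```bash
python3 - <<'E'
from h import *
d=grab('wrist','wrist1'); s=manip.get_state(); print(s['tcp_pos'].round(1),s['width'],s['joints'].round(2))
for n,p in(('red top',(542,-298,66)),('red base',(542,-298,26)),('black',(476,-279.5,66)),('blue',(409,-261,66))): print(n,proj(d,p,True).round(1))
E
```

```text
[ 541.4 -297.8  176.1] 0.7497458370411643 [-0.59  0.07  1.75 -0.    1.32  1.25]
red top [319.4 186. ]
red base [319.4 175.6]
black [319.3 249.8]
blue [319.4 302.8]
```

View pics/wrist1.png

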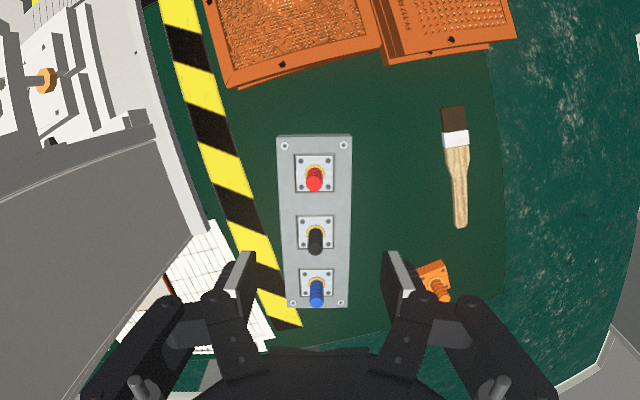

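Wrist view: red stem top at (314,184), black (316,249), blue (317,301), with the orange look-alike outside the tray at (437,285). The area round red is clear, with the crates well ahead. Red sits about 5 px left of the prediction, so I'll refine.

```bash
python3 - <<'E'
from h import *
d=load('wrist1'); s=load('scene0'); e=load('side0')
w={'red':((314.2,185),(395.2,202.8)),'black':((316,249),(373.1,210.9)),'blue':((317,301),(348.6,220.7))}
for k,(a,b) in w.items():
    p,r=tri(ray(d,*a,True),ray(s,*b)); print(k,'wrist+scene',p.round(1),r,'wrist z66',onz(d,*a,66,True).round(1))
h=cv2.cvtColor(d['frame'],cv2.COLOR_RGB2HSV); M=cv2.inRange(h,(0,150,60),(4,255,255))|cv2.inRange(h,(172,150,60),(180,255,255)); M[:140]=0;M[210:]=0
nn,l,st,c=cv2.connectedComponentsWithStats(M); print([(st[i].tolist(),c[i].round(1).tolist()) for i in range(1,nn) if st[i,4]>12])
q=[onz(d,*p,26,True).round(1) for p in((277,136),(351,134),(347,306),(287,307))]; print('tray corners',q)
a=(q[0]+q[1]-q[2]-q[3]); print('row angle',np.degrees(np.arctan2(a[1],a[0])))
for p in((293,154),(335,153),(335,193),(293,193)): print('red block corner',onz(d,*p,26,True).round(1))
E
```

```text
red wrist+scene [ 544.9 -295.    65.8] [1.63, 1.63] wrist z66 [ 544.3 -293.5   66. ]
black wrist+scene [ 478.7 -277.6   66.7] [1.12, 1.12] wrist z66 [ 477.8 -276.5   66. ]
blue wrist+scene [ 412.1 -259.6   65.2] [0.71, 0.71] wrist z66 [ 412.3 -259.1   66. ]
[([306, 168, 16, 24, 295], [313.8, 179.5])]
tray corners [array([ 595.7, -266.7,   26. ]), array([ 576.7, -342. ,   26. ]), array([ 363.5, -286. ,   26. ]), array([ 382.8, -209.4,   26. ])]
row angle -14.890400147200635
red block corner [ 572.4 -277.4   26. ]
red block corner [ 561.4 -320.6   26. ]
red block corner [ 518.4 -309.2   26. ]
red block corner [ 530.8 -264.8   26. ]
```

>>> {"fn": "step_arm", "kwargs": {"moves": [0,0,0,3,3,-30,-0.1,0,0,0,0,0,-30,-0.1,0,0,0,0,0,-20,-0.1,0,0,0,0,0,-8,-0.1,0,0,0,0,0,0,-0.1]}}

```text
clock: 2.58
tcp_pos: [544.9, -294.7, 88.3]
orientation: [-0.428, 0.563, -0.563, 0.428]
contact_force: [-0.3, 0.1, -0.8]
width: 0.452
```

```bash
python3 - <<'E'
from h import *
d=grab('wrist','wrist2'); s=manip.get_state(); print(s['tcp_pos'].round(1),s['width'])
cv2.imwrite('pics/w2c.png',cv2.resize(d['frame'][100:330,200:440],None,fx=2.6,fy=2.6,interpolation=cv2.INTER_CUBIC)[:,:,::-1])
h=cv2.cvtColor(d['frame'],cv2.COLOR_RGB2HSV); M=cv2.inRange(h,(0,150,60),(4,255,255))|cv2.inRange(h,(172,150,60),(180,255,255)); M[:100]=0
nn,l,st,c=cv2.connectedComponentsWithStats(M)
print([(st[i].tolist(),c[i].round(1).tolist()) for i in range(1,nn) if st[i,4]>40])
t=s['tcp_pos']; print('tcp axis at z66,48',[proj(d,(t[0],t[1],z),True).round(1) for z in(66,48,26)])
E
```

```text
[ 545.4 -294.9   89.1] 0.4507324111368749
[([306, 195, 22, 37, 631], [316.5, 213.9])]
tcp axis at z66,48 [array([319. , 221.9]), array([319. , 212.5]), array([319. , 202.6])]
```

View pics/w2c.png

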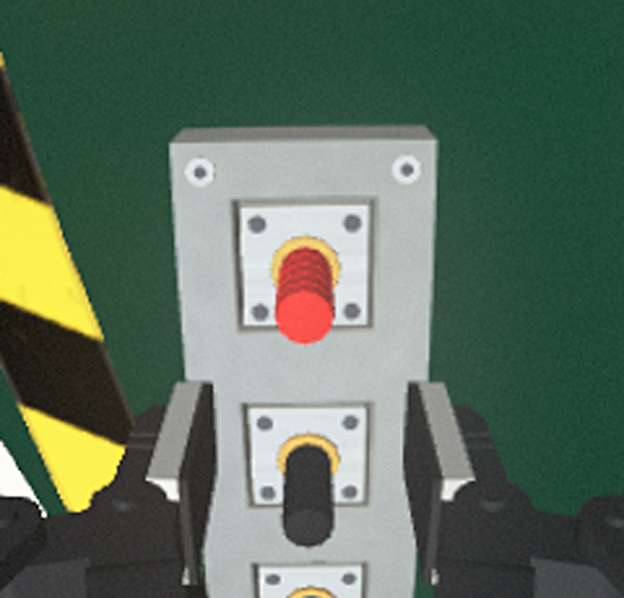

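The stem is between the fingers, at crop (304,316) with the finger midline at about (310,·). That is about 1.7 mm to the left (+y), so I'll correct, descend and grip.

>>> {"fn": "step_arm", "kwargs": {"moves": [0,0,0.7,0.5,1.7,-20,-0.1,0,0,0,0,0,-20,-0.1,0,0,0,0,0,-12,-0.1,0,0,0,0,0,-5,-0.1,0,0,0,0,0,0,-0.1,0,0,0,0,0,0,-1,0,0,0,0,0,0,-1,0,0,0,0,0,0,-1,0,0,0,0,0,0,-1,0,0,0,0,0,0,-1], "newtons": 50}}

```text
clock: 3.88
tcp_pos: [546.2, -293.2, 32.3]
orientation: [0.431, -0.56, 0.561, -0.431]
contact_force: [-1.3, -1.3, 4.4]
width: 0.133
```

>>> {"fn": "step_arm", "kwargs": {"moves": [0,0,0,0,0,0,-1,0,0,0,0,0,0,-1]}}

```text
clock: 4.12
tcp_pos: [546.2, -293.2, 32.3]
orientation: [0.431, -0.56, 0.561, -0.431]
contact_force: [-0.2, -1.0, 4.6]
width: 0.128
```

```bash
python3 - <<'E'
from h import *
d=grab('wrist','wrist3'); s=manip.get_state(); print(s['tcp_pos'].round(1),s['width'],s['contact_force'].round(1),s['ft_torque'].round(2))
cv2.imwrite('pics/w3c.png',cv2.resize(d['frame'][150:380,200:440],None,fx=2.5,fy=2.5,interpolation=cv2.INTER_CUBIC)[:,:,::-1])
E
```

```text
[ 546.2 -293.2   32.3] 0.13429396683090827 [ 0.2 -1.4  5.7] [-0.16  0.12  0.01]
```

View pics/w3c.png

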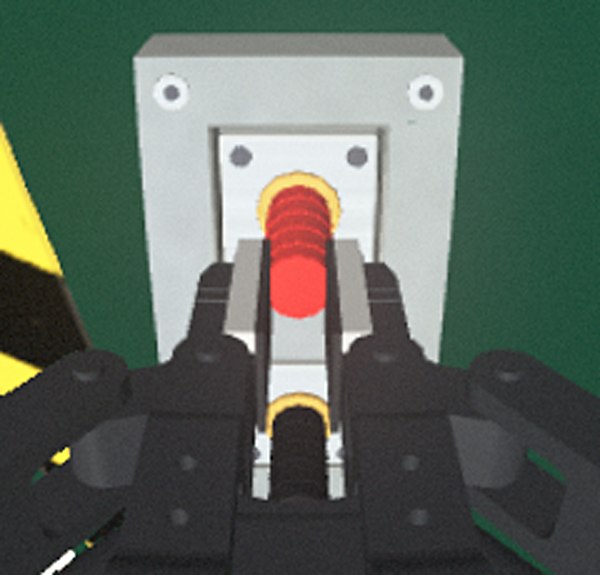

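The red stem is held centrally between the pads, at crop (299,285), and black is untouched behind it. Now a slow straight lift.

>>> {"fn": "step_arm", "kwargs": {"moves": [0,0,0,0,0,3,-1,0,0,0,0,0,5,-1,0,0,0,0,0,6,-1,0,0,0,0,0,8,-1,0,0,0,0,0,10,-1,0,0,0,0,0,12,-1,0,0,0,0,0,12,-1,0,0,0,0,0,12,-1,0,0,0,0,0,12,-1,0,0,0,0,0,0,-1], "newtons": 60}}

```text
clock: 5.42
tcp_pos: [546.5, -293.2, 113.1]
orientation: [0.431, -0.559, 0.561, -0.432]
contact_force: [-0.4, 0.4, -1.1]
width: 0.121
```

```bash
python3 - <<'E'
from h import *
d=grab('scene','scene4'); s=manip.get_state(); w=grab('wrist','wrist4'); print(s['tcp_pos'].round(1),s['width'],s['contact_force'].round(1),s['ft_torque'].round(2))
a=cv2.resize(d['frame'][90:270,290:450],(520,585),interpolation=cv2.INTER_CUBIC); b=w['frame'][130:330,180:460]
im=np.zeros((585,800,3),np.uint8); im[:,:520]=a; im[:200,520:800]=b; cv2.imwrite('pics/c4.png',im[:,:,::-1])
E
```

```text
[ 545.9 -292.9  112.1] 0.12437056986595584 [-0.7 -0.2 -1.9] [-0.    0.03  0.04]
```

View pics/c4.png

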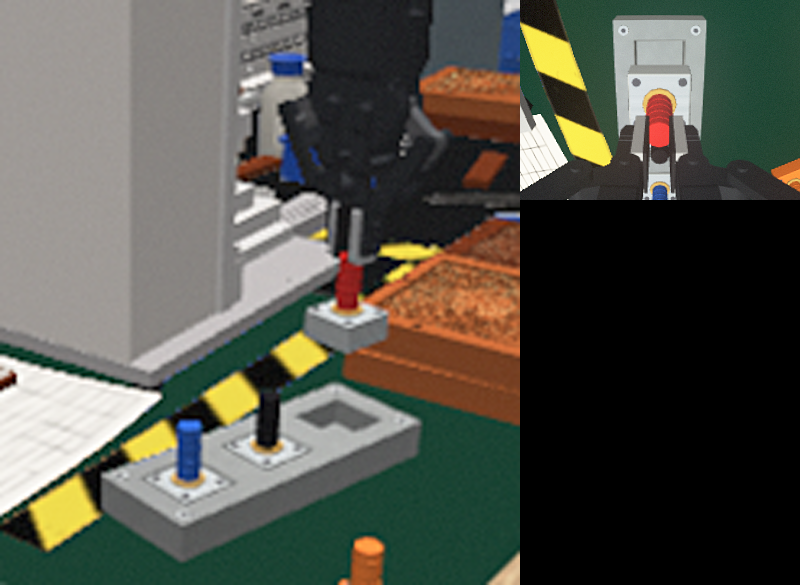

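Held and upright. The pocket at (340,415) is empty, and blue and black are still in place. I'll check the height of the block's underside and choose the placing target.

```bash
python3 - <<'E'
from h import *
d=load('scene4'); w=load('wrist4'); c=np.array([545.9,-293,0]); r=np.array([.966,-.259,0]);p=np.array([.259,.966,0])
for z in(80,86,92): print('bottom z',z,'near corner',proj(d,c-20*r-20*p+[0,0,z]).round(1),'left',proj(d,c-20*r+20*p+[0,0,z]).round(1))
print('seen',(290+345/3.25,90+353/3.25),(290+308/3.25,90+337/3.25))
for z in(60,66,72): print('stem top z+',z,proj(d,c+[0,0,80+z]).round(1), 'wrist far top edge',proj(w,c+20*r+[0,0,80+z-40],True).round(1),'stem top',proj(w,c+[0,0,80+z],True).round(1))
q=np.array([[480.2,-44.3],[405.7,-46.4],[413.9,206.1],[489.4,209.6]]);print('side ctr',q.mean(0))
q=np.array([[411.6,199.1],[485,197.4],[474.7,-60.1],[413.8,-52.4]]);print('scene ctr',q.mean(0))
E
```

```text
bottom z 80 near corner [394.8 201.7] left [381.5 195.9]
bottom z 86 near corner [395.  199.2] left [381.6 193.5]
bottom z 92 near corner [395.2 196.7] left [381.8 191. ]
seen (396.1538461538462, 198.6153846153846) (384.7692307692308, 193.69230769230768)
stem top z+ 60 [396.2 171.1] wrist far top edge [319.2 200. ] stem top [319.2 259.1]
stem top z+ 66 [396.4 168.5] wrist far top edge [319.2 203.1] stem top [319.2 264.7]
stem top z+ 72 [396.6 165.9] wrist far top edge [319.2 206.5] stem top [319.2 270.8]
side ctr [447.3   81.25]
scene ctr [446.275  71.   ]
```

The underside matches the expected 86 mm, so it has not slipped. It should seat on the carrier at TCP z ≈ 42. I'll move over the carrier, turning 105° so the camera stays clear of the press and the block ends square to the plate.

>>> {"fn": "step_arm", "kwargs": {"moves": [0,0,5.5,-15,5,5,-1,0,0,10.5,-24,15,5,-1,0,0,10.5,-30,20,5,-1,0,0,10.5,-30,25,5,-1,0,0,10.5,0,35,0,-1,0,0,10.5,0,40,0,-1,0,0,10.5,0,40,0,-1,0,0,10.5,0,40,0,-1,0,0,10.5,0,40,0,-1,0,0,10.5,0,40,0,-1,0,0,5.5,0,35,0,-1,0,0,0,0,20,0,-1,0,0,0,0,14,0,-1,0,0,0,0,0,0,-1,0,0,0,0,0,0,-1]}}

```text
clock: 7.4
tcp_pos: [446.5, 75.8, 131.1]
orientation: [0.707, 0.004, -0.004, -0.707]
contact_force: [-0.7, 0.3, -1.6]
width: 0.123
```

```bash
python3 - <<'E'
from h import *
from scipy.spatial.transform import Rotation as R
d=grab('side','side5'); w=grab('wrist','wrist5'); s=manip.get_state(); print(s['clock'],s['tcp_pos'].round(1),s['width'],s['contact_force'].round(1),s['joints'].round(2)); print(R.from_quat(s['orientation']).as_matrix().round(3))
im=np.zeros((400,800,3),np.uint8); im[:,:540]=w['frame'][:,50:590]; im[:,540:]=cv2.resize(d['frame'][200:380,260:368],(260,433),interpolation=cv2.INTER_CUBIC)[:400]; cv2.imwrite('pics/c5.png',im[:,:,::-1])
E
```

```text
7.5 [446.6  75.7 131.2] 0.12133301552239828 [ 0.4 -0.8 -1.4] [ 0.05 -0.28  2.15 -0.    1.27  0.04]
[[ 1.   -0.   -0.01]
 [ 0.01 -0.    1.  ]
 [-0.   -1.   -0.  ]]
```

View pics/c5.png

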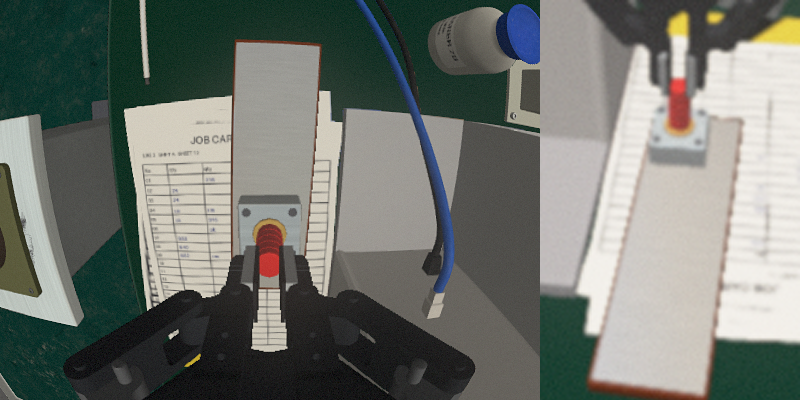

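Wrist crop: the block at (270,215) is held over the carrier, whose far corners are at (236,42) and (320,45). Side crop: block upright. Now the carrier's position in the hand's own view.

```bash
python3 - <<'E'
from h import *
w=load('wrist5'); d=load('side5'); s=load('scene0')
E=lambda u,v:onz(w,u+50,v,16,True)
for n,p in dict(farL=(236,41.5),farR=(320.5,45),L100=(234,100),L190=(233,190),L250=(233,250),R100=(318,100),R180=(312,180),R230=(309,230)).items(): print(n,E(*p).round(1))
k=260/108
S=lambda u,v:((u-540)/k+260,v/(433/180)+200)
sA,sD,sC=S(708,393),S(590,380),S(742,121)
print('side px',sA,sD,sC,onz(d,*sA,16).round(1),onz(d,*sD,16).round(1),onz(d,*sC,16).round(1))
for n,u,v,b in(('A inner far',236+50,41.5,(208,191)),('D',370.5,45,(229,183))): print(n,tri(ray(w,u,v,True),ray(s,*b)), )
print(tri(ray(w,286,41.5,True),ray(d,*sA)),tri(ray(w,370.5,45,True),ray(d,*sD)))
E
```

```text
farL [416.2 211.5  16. ]
farR [493.5 209.6  16. ]
L100 [414.6 156.2  16. ]
L190 [412.4  69.2  16. ]
L250 [410.2   2.9  16. ]
R100 [492.1 157.3  16. ]
R180 [489.4  80.1  16. ]
R230 [489.2  27.   16. ]
side px (329.7846153846154, 363.3718244803695) (280.7692307692308, 357.9676674364896) (343.9076923076923, 250.3002309468822) [412.3 209.9  16. ] [491.3 209.8  16. ] [405.6 -42.5  16. ]
A inner far (array([417.4362189 , 210.91299569,  11.23732414]), [2.2, 2.2])
D (array([494.92083292, 210.51168502,   9.58525461]), [0.44, 0.44])
(array([414.27335987, 210.92705506,  17.02092612]), [2.11, 2.11]) (array([492.46866877, 209.61241745,  15.83820518]), [1.07, 1.07])
```

Averaging the views, the carrier middle is about (450,79) with a tilt of about -1.6°. Correct +3/+3, turn -2°, and descend slowly.

>>> {"fn": "step_arm", "kwargs": {"moves": [0,0,-2,3,3,-15,-1,0,0,0,0,0,-20,-1,0,0,0,0,0,-20,-1,0,0,0,0,0,-15,-1,0,0,0,0,0,-8,-1,0,0,0,0,0,-5,-1,0,0,0,0,0,-3,-1,0,0,0,0,0,0,-1,0,0,0,0,0,0,-1]}}

```text
clock: 8.62
tcp_pos: [450.0, 79.4, 45.8]
orientation: [-0.707, 0.008, -0.009, 0.707]
contact_force: [0.6, 0.2, -2.1]
width: 0.122
```

```bash
python3 - <<'E'
from h import *
s=manip.get_state(); print(s['clock'],s['tcp_pos'].round(1),s['width'],s['contact_force'].round(1))
d=grab('scene','scene6'); e=grab('side','side6'); 
im=np.zeros((520,800,3),np.uint8); im[:,:400]=cv2.resize(d['frame'][110:240,200:300],(400,520),interpolation=cv2.INTER_CUBIC); im[:,400:]=cv2.resize(e['frame'][235:365,265:365],(400,520),interpolation=cv2.INTER_CUBIC); cv2.imwrite('pics/c6.png',im[:,:,::-1])
E
```

```text
8.625 [450.   79.4  45.8] 0.12238700524139008 [ 0.6  0.2 -2.1]
```

View pics/c6.png

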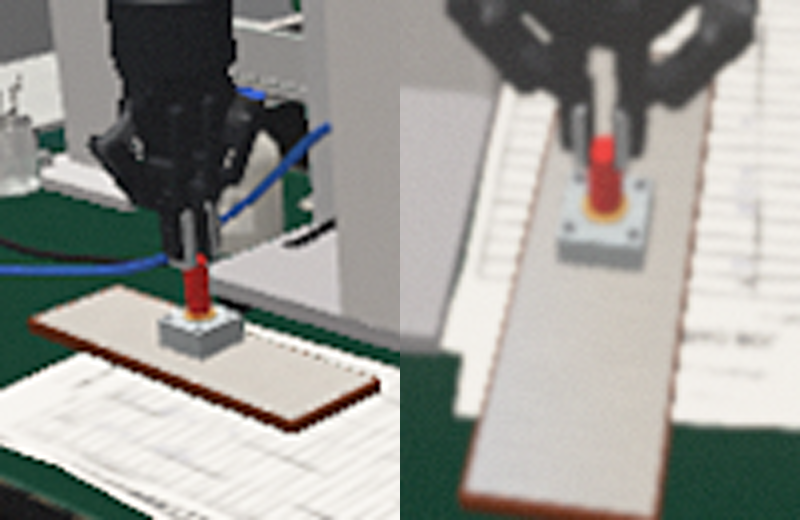

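Still about 3 mm above the plate. Before touching down I'll check the centring with the diagonals in both views.

```bash
python3 - <<'E'
from h import *
def X(a,b,c,d):
    h=lambda p:np.array([*p,1.]); q=np.cross(np.cross(h(a),h(b)),np.cross(h(c),h(d))); return q[:2]/q[2]
s,e=load('scene6'),load('side6'); P=lambda u,v:(200+u/4,110+v/4)
cs=X(P(30,320),P(378,380),P(122,287),P(292,425)); ce=X((309,247),(329,361),(344,249),(282,358))
print('diag px',cs,ce,'world',onz(s,*cs,16).round(1),onz(e,*ce,16).round(1),'tri',tri(ray(s,*cs),ray(e,*ce)))
# stem base centre (z=block top) seen in the same views
bs,be=P(201,314),(265+(603-400)/4,235+211/4)
print('stem base tri',tri(ray(s,*bs),ray(e,*be)),'z39.5:',onz(s,*bs,39.5).round(1),onz(e,*be,39.5).round(1))
E
```

```text
diag px [249.6061231 197.2596764] [317.51859862 295.55601211] world [449.5  75.6  16. ] [447.1  80.4  16. ] tri (array([448.97105485,  77.65347319,  14.46881141]), [2.03, 2.03])
stem base tri (array([452.72139902,  77.5930937 ,  37.60951131]), [3.04, 3.04]) z39.5: [454.2  75.3  39.5] [450.   81.6  39.5]
```

Relative to the plate's diagonals, both views put the block about 3 mm too far in +x and level in y. Shift -2, then touch down.

>>> {"fn": "step_arm", "kwargs": {"moves": [0,0,0,-2,0,0,-1,0,0,0,0,0,-1,-1,0,0,0,0,0,-1,-1,0,0,0,0,0,-1,-1,0,0,0,0,0,0,-1,0,0,0,0,0,0,-1]}}

```text
clock: 9.48
tcp_pos: [447.7, 79.3, 42.4]
orientation: [0.707, -0.008, 0.008, -0.707]
contact_force: [0.3, -0.1, -0.0]
width: 0.121
```

>>> {"fn": "step_arm", "kwargs": {"moves": [0,0,0,0,0,-0.6,-1,0,0,0,0,0,0,-1,0,0,0,0,0,0,-1]}}

```text
clock: 9.85
tcp_pos: [447.9, 79.3, 42.3]
orientation: [0.707, -0.008, 0.008, -0.707]
contact_force: [-3.0, -1.6, 5.8]
width: 0.123
```

Contact: +5.8 N, and z stopped at 42.3 as expected. Release gently, then retreat straight up.

>>> {"fn": "step_arm", "kwargs": {"moves": [0,0,0,0,0,0.4,-1,0,0,0,0,0,0,-0.6,0,0,0,0,0,0,-0.4,0,0,0,0,0,0,-0.2,0,0,0,0,0,0,0,0,0,0,0,0,0,0,0,0,0,0,0,5,0,0,0,0,0,0,15,0,0,0,0,0,0,25,0,0,0,0,0,0,30,0,0,0,0,0,0,30,0,0,0,0,0,-30,20,0,0,0,0,0,-50,0,0,0,0,0,0,-50,0,0,0,0,0,0,0,0,0,0,0,0,0,0,0,0]}}

```text
clock: 11.85
tcp_pos: [447.8, -50.5, 167.9]
orientation: [-0.707, 0.008, -0.009, 0.707]
contact_force: [0.2, 0.4, -0.5]
width: 0.503
```

```bash
python3 - <<'E'
from h import *
s=manip.get_state(); print(s['clock'],s['tcp_pos'].round(1),s['width'],s['contact_force'].round(1))
d=grab('scene','scene7'); e=grab('side','side7')
im=np.zeros((560,800,3),np.uint8); im[:,:400]=cv2.resize(d['frame'][150:290,200:300],(400,560),interpolation=cv2.INTER_CUBIC); im[:,400:]=cv2.resize(e['frame'][230:370,265:365],(400,560),interpolation=cv2.INTER_CUBIC)
im[260:560,:400]=cv2.resize(d['frame'][170:300,300:473],(400,300),interpolation=cv2.INTER_CUBIC); cv2.imwrite('pics/c7.png',im[:,:,::-1])
E
```

```text
11.85 [447.8 -50.5 167.9] 0.5030773967590997 [ 0.2  0.4 -0.5]
```

View pics/c7.png

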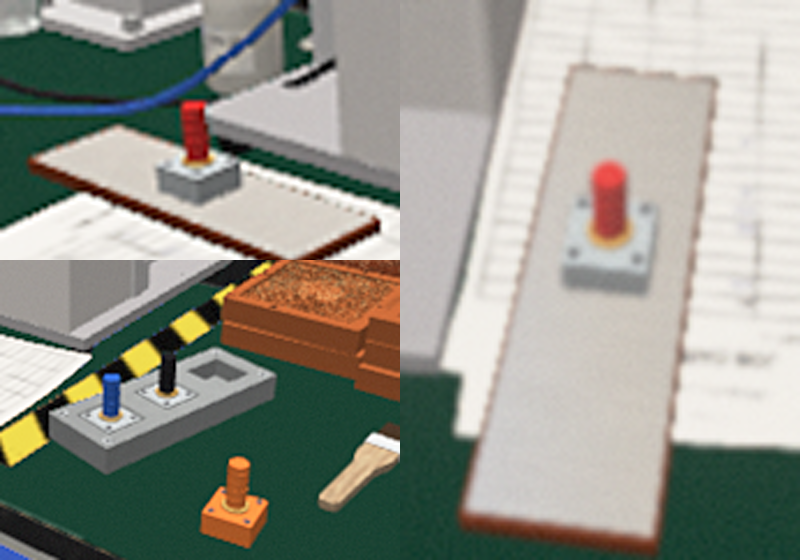

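The insert stands upright at side crop (609,220), blue and black are in their pockets, and the orange one is untouched. One last number for the centring.

```bash
python3 - <<'E'
from h import *
s,e=load('scene7'),load('side7'); S=lambda u,v:(200+u/4,150+v/4); E=lambda u,v:(265+(u-400)/4,230+v/4)
print('side stem base',onz(e,*E(609,236),36).round(1),'diag',onz(e,*E(606.7,266),16).round(1))
print('scene stem base',onz(s,*S(197,159),36).round(1),'diag',onz(s,249.6,197.26,16).round(1))
print('stem top/base tri',tri(ray(s,*S(194,105)),ray(e,*E(609,172)))[0].round(1),tri(ray(s,*S(197,159)),ray(e,*E(609,236)))[0].round(1))
manip.job_done(); print(manip.get_state()['clock'])
E
```

```text
side stem base [447.3  81.3  36. ] diag [448.4  82.7  16. ]
scene stem base [452.4  77.6  36. ] diag [449.5  75.6  16. ]
stem top/base tri [449.2  74.8  74.2] [449.7  78.3  35. ]
the job is handed in; nothing more can be done
the job is handed in; nothing more can be done
```

I lifted the red-stem insert straight up out of its pocket and stood it on the carrier plate. The arm was back up and clear after 11.9 s, and I handed the job in.

**Last checks:**
- **Insert:** it stands free on the plate. Its block is within about 2 mm (side view) and 3.5 mm (scene view) of the middle, measured against the plate's diagonals.
- **Other parts:** the blue and black inserts are still in their pockets, and the orange look-alike was not touched.
- **Forces:** the readings I took peaked at about 6 N, at touchdown.

**Disagreements:**
- **Plate middle:** the cameras differ by about 7 mm in y on where it is (75.6 from scene, 82.7 from side). I placed the insert at y ≈ 79, between them.
- **Stem lean:** the two-view stem top came out 3.5 mm off the stem base in y. It looks upright in both views, so I put this down to pixel-reading error, but I did not check it further.

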